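# Hang the medal plaque on the keyhole stud

### The arm

A 6-joint arm with a two-finger parallel gripper is mounted at the origin on the work surface. World frame = base frame: x ahead of the robot, y to its left, z up, the work surface at z = 0. Lengths are in m, angles in rad, forces in N, time in s.
With the tool pointing down it reaches from about 0.375 to 0.9 m from the base axis. Payload 3.1 kg.
Tool frame: the origin (TCP) lies at the very end of the fingers, on their centre line; the grasp point (between the pads) lies 19 mm behind it (manip.grasp_offset is the distance from the TCP to the grasp point, in m); x points along the fingers, z is the direction in which the jaws open and shut, and the axes are right-handed (so a half turn about x gives the same grasp; the last joint's range is limited). The gripper opens to 85 mm and grips with 20 to 120 N. Pads are 22 mm wide; open, the fingers measure 114 mm over their backs; the gripper's body (76 mm by 85 mm) begins 54 mm behind the grasp point. The pads swing forward as they close: fully open they stand 13 mm farther back than shut.
Start: joints at [0.93, 0.527, 1.433, -0, 1.181, -0.178], TCP at [0.278, 0.56, 0.231] pointing down, gripper open.
Joint ranges: [-3.08, 3.08], [-0.75, 2.2], [0.22, 2.44], [-1.43, 4.57], [0, 2.65], [-2.85, 2.85]. Speed limits (rad/s): [2.79, 2.79, 3.14, 3.14, 3.14, 3.14].

### API

Orientations are given as a unit quaternion [x, y, z, w].
In Python, from station import manip gives the robot as it stands.
- The arm moves only by the tool send_rows, never from a script. Its argument "steps" is a list that holds one entry, the list of rows, each a list of 5 numbers: the closure, from 0 (fully open) to 1 (shut), then the shift along the world's x, y, z in m, then the turn about the world's z in rad. A call has 1 to 8 rows; each row is the pose to reach, as a shift and turn from the pose commanded when the call began; what a row does not reach only later rows make up. A row lasts 1/8 s, in which the tool goes at most 62.5 mm and 10.7 degrees, less where a joint would pass 70% of its speed; a pose out of reach is approached as far as the arm can. A call with a gripper value outside its range is refused whole. The fingers move at their own pace and stop on an object; "grip_force" is the grip in N (left out, the last holds). Time passes only in rows, so rows that repeat a pose let the fingers close. It gives the time, the measured TCP pose, the force and the opening at its end, in the units of the state.
- manip.sense(): the state, without advancing time (a new reading comes with each control period).
- manip.snapshot(name): name is "scene" or "top" or "wrist"; returns the picture (420x560x3 uint8, red, green, blue); there is no depth.
- manip.camera_params(name): a dict with "fx", "fy", "cx", "cy" (pixels), "T" (4x4, takes a point from camera to world coordinates); the wrist camera has in their place "tool_from_camera" (4x4, takes a point from camera to tool coordinates, whose origin is the TCP and whose axes are the tool frame's). Camera axes: x right, y down, z forward; pixel columns grow to the right and rows downward; lengths in m; the calibration is good to about 2 mm. A picture is of the moment at which its call begins: read the wrist's pose just before it. camera_params takes no time and is no camera call.
- manip.sign_off(): hands the job in, once; it reports no verdict.
The state is a dict: "t": time; "q": joint angles; "qd": joint speeds; "tau": joint torques, N m; "tcp_pos": TCP position; "tool_rot": TCP orientation; "force": force on the tool from outside, world axes, zero at the start; "ft_torque": the same for the moment, N m; "finger_gap": opening from 0.0 (shut) to 1.0 (fully open).
Only numpy, scipy, OpenCV 4.12 (cv2) and the standard library are available. Lean on these libraries where they do the work, as an engineer would, in place of code of your own. Each camera call takes 0.05 s, during which the arm holds its last target.

### The job

Pick up the wooden medal plaque by its peg, set it on the sloping display board with its slot pointing up the slope, and feel with light pressure for the stud until its head comes through the round hole of the keyhole. Then pull the plaque straight down the slope until the stud is at the end of the slot and its slider has come down to its lower stop, and let go so that it stays hooked there, straight and close to the board. Never force it: keep the push or pull between plaque and board under about 25 N, and do not disturb the tin, the medals or the teacup.

Things in the scene. Friction and masses are not known exactly. Their poses are not given: they have to be found in the camera images.
- plaque: Dark wooden plaque 130 (its x) x 90 (its y) x 6 mm, 0.17 to 0.34 kg, lying face up on the table at first. Origin: centre of its back face (underside); z points out of its face, x to its top edge. Hooked and fully down, its origin lies at x = -42, y = 0, z = 0 to 5 mm in the board's frame, with axes parallel to the board's.
- peg (a point): Middle of the pale wooden peg on the plaque's face, at (-18, 0, 26) mm in the plaque's frame. The peg is 24 (x) x 20 (y) mm, its top 46 mm above the back face. Grasp it across its 20 mm width (along y).
- hole (a point): Centre of the keyhole's round hole, 18 mm wide, right through the plaque at (20, 0, 0) mm in its frame, rimmed with brass. From it a slot 8 mm wide runs along y = 0 towards the top edge (+x).
- slot_end (a point): Where the stud's axis sits at the end of the slot: (42, 0, 0) mm in the plaque's frame, 22 mm from the centre of the round hole.
- board: Pale wooden board 205 x 200 mm, fixed on a dark stand, sloping 40 degrees from level, facing the robot; place and yaw vary. Origin: on its surface at the stud's lower stop, 94 mm above the table. x points up the slope, y across, z out of the surface. It runs from x = -115 to +90 mm; stud and keyhole line are at y = 0.
- stud_stop (a point): Lower stop of the brass stud, at the board's origin. The stud stands square out of the board on a stiff slider along x (about 8 N to move, stays where left). It starts 8 to 44 mm up the slope from here; where exactly is NOT measured: see or feel it. Shank 5 mm thick, 11 mm long; flat head 14 mm wide, its top 15.5 mm above the board.
- strips (a point): Middle of two sprung black rubber strips on the board (x -60 to 30, |y| 26 to 38 mm), standing 8 mm out. They give together with 0.8 N per mm, to 0.2 mm. Press the plaque 4 to 7 mm in (3 to 6 N) so that its slot can pass under the stud's head; they then hold it against the head.
- tin: Blue open tin tray, 130 x 100 x 35 mm, origin under its centre; leave alone.
- medal_a: Brass medal with red bar, 61 mm long (its x), 36 mm wide, 5 mm thick, origin under the disc's centre, bar towards +x; leave alone.
- medal_b: Copper medal with green bar, same size; leave alone.
- teacup: White teacup, 72 mm wide, 60 mm high, origin under its centre; leave alone.
Mind the look-alikes: they are no part of the job. There is more than one size of the plaque; the job needs the largest.

How it is judged:
On the way, in this order (a step that is already met when the one before it is completed fails the run):
1. the plaque is lifted off the table (height (world z) of plaque above 0.03 m), for 0.1 s.
2. the stud's head has come through the keyhole's round hole: the plaque lies close on the board (back face under 6 mm from it), not yet pulled down (z of plaque in the frame of board between -0.002 and 0.006 m and y of plaque in the frame of board between -0.006 and 0.006 m and x of plaque in the frame of board between -0.021 and 0.03 m and angle between the z axis of plaque and the z axis of board, either way round below 0.1 rad and angle between the x axis of plaque and the x axis of board, either way round below 0.12 rad), for 0.1 s.
At the end, for the whole second after the job is handed in: The plaque hangs hooked on the stud, fully pulled down: its origin between 38 and 46.5 mm below the stud's lower stop along the slope, within 4 mm of the board's centre line, its back less than 7 mm off the board, straight within 0.12 rad and parallel to the board within 0.1 rad, at rest (x of plaque in the frame of board between -0.0465 and -0.038 m and y of plaque in the frame of board between -0.004 and 0.004 m and z of plaque in the frame of board between -0.002 and 0.007 m and angle between the z axis of plaque and the z axis of board, either way round below 0.1 rad and angle between the x axis of plaque and the x axis of board, either way round below 0.12 rad and linear speed of plaque below 0.01 m/s); the robot touches nothing.
It fails at once if the plaque pushes or pulls on the board, its stud and strips together with more than 30 N (contact force between plaque and board above 30 N).
It fails at once if the tin is moved more than 20 mm (distance of tin from where it was at the start of the episode above 0.02 m).
It fails at once if the medal a is moved more than 20 mm (distance of medal_a from where it was at the start of the episode above 0.02 m).
It fails at once if the medal b is moved more than 20 mm (distance of medal_b from where it was at the start of the episode above 0.02 m).
It fails at once if the teacup is moved more than 20 mm (distance of teacup from where it was at the start of the episode above 0.02 m).
It also fails if it takes over 69 s, if anything falls off the work surface, if the arm or the gripper's body presses on something with over 40 N, if the wrist force passes 120 N, or if a joint passes its speed limit or range.

## Working session

There is one attempt and no reset: what is moved stays moved. The work goes in short steps, Python scripts to look and compute and a tool call to move; the robot and the scene stay as the last step left them, time stands still between calls to the robot, and variables do not carry over. Pictures are saved under pics/ and viewed, and the job is handed in when it is done.

Besides the shell and the picture viewer there is one more tool, called after "Emit:" by a JSON object that holds its "op" and its "data", one argument or row to a line. send_rows: Moves the arm, as the interface text tells. Its arguments: {"type":"object","properties":{"steps":{"type":"array","items":{"type":"array","items":{"type":"array","items":{"type":"number"}}}},"grip_force":{"type":"number"}},"required":["steps"]}

```bash
ls; mkdir -p pics
python3 - <<'E'
from station import manip
import cv2,numpy as np
print({k:np.round(v,4) for k,v in manip.sense().items()})
for n in ["scene","top","wrist"]:
    im=manip.snapshot(n); cv2.imwrite(f"pics/{n}0.png",im[:,:,::-1])
    p=manip.camera_params(n); print(n,{k:np.round(v,4).tolist() for k,v in p.items()})
print(manip.grasp_offset,[a for a in dir(manip) if a[0]!='_'])
E
```

```text
pics
{'t': np.float64(0.0), 'q': array([ 0.9305,  0.5285,  1.4339, -0.    ,  1.1814, -0.1785]), 'qd': array([ 0.0001, -0.0001,  0.0017,  0.0007,  0.0009,  0.0018]), 'tau': array([-2.00000e-04, -4.42367e+01, -1.78021e+01, -2.00000e-04,
        8.40000e-03, -0.00000e+00]), 'tcp_pos': array([0.278 , 0.559 , 0.2303]), 'tool_rot': array([-0.3726,  0.6019,  0.372 ,  0.6004]), 'force': array([-0.075 , -0.0995, -1.1649]), 'ft_torque': array([-0.0431,  0.0136, -0.0425]), 'finger_gap': np.float64(0.9984)}
scene {'fx': 393.887, 'fy': 393.887, 'cx': 281.6839, 'cy': 206.0731, 'T': [[0.1491, 0.5459, -0.8245, 1.2352], [0.9888, -0.0906, 0.1188, -0.1511], [-0.0099, -0.8329, -0.5533, 0.6052], [0.0, 0.0, 0.0, 1.0]]}
top {'fx': 496.2746, 'fy': 496.2746, 'cx': 278.1997, 'cy': 215.0373, 'T': [[0.0064, -0.9823, 0.1872, 0.2714], [-1.0, -0.0054, 0.0059, -0.0321], [-0.0048, -0.1872, -0.9823, 1.1821], [0.0, 0.0, 0.0, 1.0]]}
wrist {'fx': 307.2934, 'fy': 307.2934, 'cx': 278.5045, 'cy': 211.9218, 'tool_from_camera': [[0.0009, -0.3019, 0.9533, -0.1424], [0.0003, -0.9533, -0.3019, 0.0773], [1.0, 0.0005, -0.0008, 0.0001], [0.0, 0.0, 0.0, 1.0]]}
0.0187 ['PlanningError', 'camera_params', 'grasp_offset', 'sense', 'sign_off', 'snapshot']
```

View pics/scene0.png

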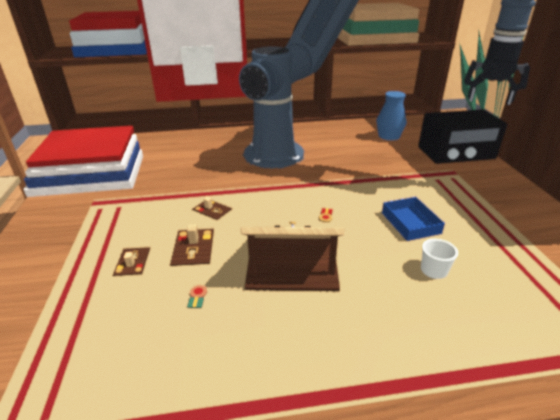

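View pics/top0.png

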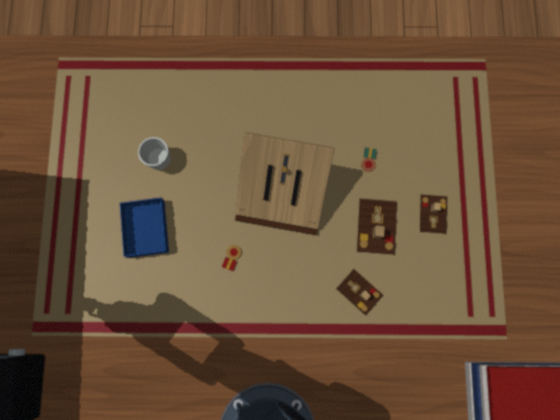

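View pics/wrist0.png

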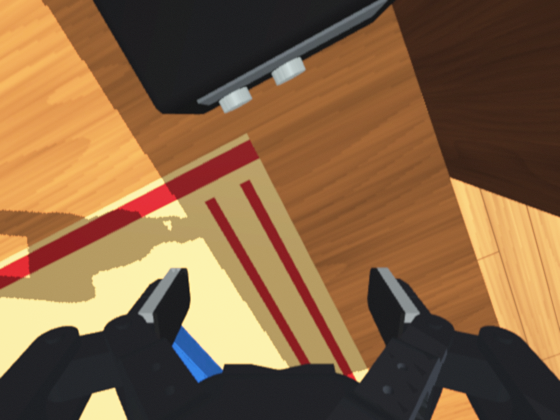

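Run:
```python
import cv2,numpy as np
im=cv2.imread('pics/top0.png')
a=cv2.resize(im[190:265,345:410],None,fx=8,fy=8,interpolation=cv2.INTER_CUBIC)
b=cv2.resize(im[125:240,230:340],None,fx=5.2,fy=5.2,interpolation=cv2.INTER_CUBIC)
cv2.imwrite('pics/za.png',a);cv2.imwrite('pics/zb.png',b)
s=cv2.imread('pics/scene0.png'); cv2.imwrite('pics/zs.png',cv2.resize(s[190:310,100:350],None,fx=3.2,fy=3.2,interpolation=cv2.INTER_CUBIC))
```

```text
(no output)
```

View pics/za.png

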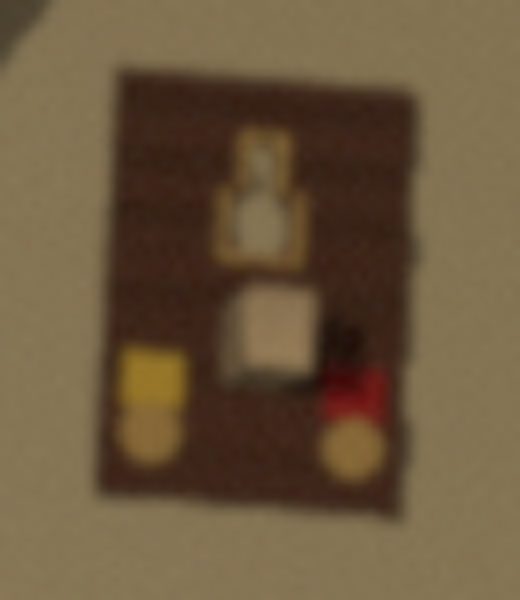

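View pics/zb.png

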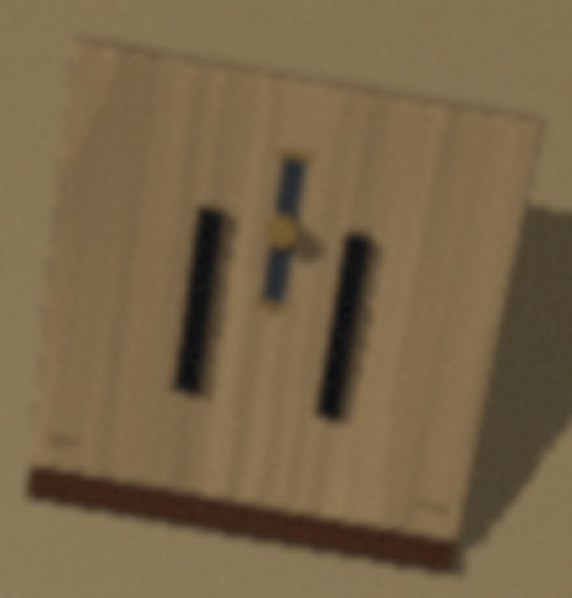

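View pics/zs.png

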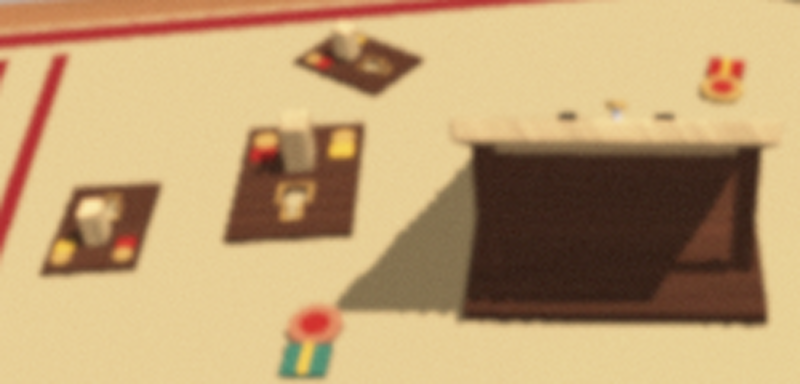

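```bash
cat > h.py <<'E'
import numpy as np, cv2
from scipy.optimize import least_squares
from scipy.spatial.transform import Rotation as R
from station import manip
def proj(P,cam,T=None):
    p=manip.camera_params(cam); T=p['T'] if T is None else T
    c=(np.linalg.inv(T)@np.c_[P,np.ones(len(P))].T)[:3]
    return np.c_[p['fx']*c[0]/c[2]+p['cx'],p['fy']*c[1]/c[2]+p['cy']]
def wristT(s=None):
    s=s or manip.sense(); M=np.eye(4); M[:3,:3]=R.from_quat(s['tool_rot']).as_matrix(); M[:3,3]=s['tcp_pos']
    return M@np.array(manip.camera_params('wrist')['tool_from_camera'])
def boardR(yaw): return (R.from_euler('z',yaw)*R.from_euler('y',-np.radians(40))).as_matrix()
def fit(f,uv,x0,cam='top',T=None):
    r=least_squares(lambda v:(proj(f(v),cam,T)-uv).ravel(),x0); 
    return r.x, np.sqrt(np.mean(r.fun**2)), r.fun.reshape(-1,2)
E
python3 - <<'E'
from h import *
uv=np.array([[120,68],[415,92],[402,518],[98,494]])/8-.4+[345,190]
# image order: TL=(+x,+y) TR=(+x,-y) BR BL
loc=np.array([[65,45,6],[65,-45,6],[-65,-45,6],[-65,45,6]])/1000
def fp(v,loc=loc): return loc@R.from_euler('z',v[2]).as_matrix().T+[v[0],v[1],0]
v,e,r=fit(fp,uv,[.5,-.2,0]); print('plaque',v,e,r.round(1).tolist())
peg=fp(v,np.array([[-18,0,46],[20,0,6]])/1e3); pp=(proj(peg,'top')-[345,190]+.4)*8;print('peg',peg,pp)
uvb=np.array([[80,40],[540,118],[460,540],[35,468],[210,207],[188,392],[358,234],[331,418]])/5.2-.4+[230,125]
lb=np.array([[90,100,0],[90,-100,0],[-115,-100,0],[-115,100,0],[30,32,8],[-60,32,8],[30,-32,8],[-60,-32,8]])/1e3
fb=lambda v,l=lb:l@boardR(v[2]).T+[v[0],v[1],.094]
v,e,r=fit(fb,uvb,[.5,0,-.1]); print('board',v,e,r.round(1).tolist())
sh=np.array([[283,233]])/5.2-.4+[230,125]
w=least_squares(lambda s:(proj(fb(v,np.array([[s[0],s[1],.0155]])),'top')-sh).ravel(),[.02,0]);print('stud in board',w.x)
E
```

```text
plaque [ 0.47015643 -0.26215377 -0.07257238] 0.09025843712456473 [[-0.1, 0.1], [0.2, -0.1], [-0.1, -0.0], [0.0, 0.0]]
peg [[ 0.45220381 -0.26084861  0.046     ]
 [ 0.49010379 -0.26360394  0.006     ]] [[282.48866869 329.11280816]
 [261.51447515 225.47003251]]
board [ 0.56518643 -0.03648016 -0.16639906] 0.5724721736368612 [[-1.3, 0.7], [0.8, 0.6], [0.3, -0.3], [-0.8, -0.6], [0.5, 0.1], [0.1, 0.1], [0.5, -0.3], [-0.1, -0.3]]
stud in board [0.02713482 0.00036983]
```

Run:
```python
from h import *
s=manip.sense(); M=R.from_quat(s['tool_rot']).as_matrix(); print(M.round(3), 'jaw yaw',np.arctan2(M[1,2],M[0,2]))
print('desired', np.pi/2-0.0726, -np.pi/2-.0726)
print(np.array([.4522,-.2608])-s['tcp_pos'][:2])
```

```text
[[-0.001 -0.895  0.446]
 [-0.001  0.446  0.895]
 [-1.     0.    -0.002]] jaw yaw 1.1090446558452756
desired 1.4981963267948966 -1.6433963267948966
[ 0.17410937 -0.81991101]
```

Emit:
{"op": "send_rows", "data": {
  "steps": [
    [[0, 0.04, -0.045, 0, 0.05], [0, 0.08, -0.09, 0, 0.1], [0, 0.12, -0.135, 0, 0.15], [0, 0.15, -0.185, 0, 0.2], [0, 0.17, -0.24, 0, 0.25], [0, 0.18, -0.3, 0, 0.3], [0, 0.18, -0.36, 0, 0.35], [0, 0.18, -0.42, 0, 0.39]]
  ]
}}

```text
t: 1.15
tcp_pos: [0.4583, 0.1376, 0.2312]
tool_rot: [-0.482, 0.517, 0.482, 0.517]
force: [0.5, -1.2, 0.3]
finger_gap: 0.999
```

Emit:
{"op": "send_rows", "data": {
  "steps": [
    [[0, 0, -0.06, 0, 0], [0, 0, -0.12, 0, 0], [0, 0, -0.18, 0, 0], [0, 0, -0.24, 0, 0], [0, 0, -0.3, 0, 0], [0, -0.004, -0.36, 0, 0], [0, -0.006, -0.401, 0, 0], [0, -0.006, -0.401, 0, 0]]
  ]
}}

```text
t: 2.15
tcp_pos: [0.4524, -0.2648, 0.2311]
tool_rot: [-0.481, 0.519, 0.48, 0.519]
force: [-1.0, -0.6, 0.1]
finger_gap: 0.998
```

Run:
```python
from h import *
s=manip.sense();print(s['t'],s['tcp_pos'],s['force'],R.from_quat(s['tool_rot']).as_matrix().round(3).tolist())
im=manip.snapshot('wrist');cv2.imwrite('pics/w1.png',im[:,:,::-1])
peg=np.array([[ 0.4522,-0.2608,0.046],[.4901,-.2636,.006]]);print(proj(peg,'wrist',wristT(s)))
```

```text
2.15 [ 0.45241916 -0.26484429  0.23110994] [-0.99014396 -0.6115496   0.11424891] [[0.001, -0.997, 0.076], [-0.001, 0.076, 0.997], [-1.0, -0.001, -0.001]]
[[282.57499498 188.31491491]
 [282.19771383 210.6262823 ]]
```

View pics/w1.png

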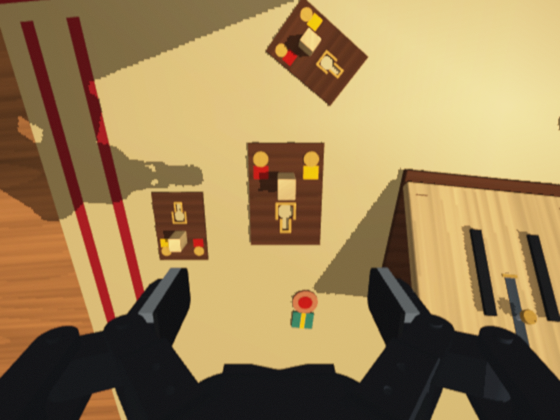

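Run:
```python
import cv2
im=cv2.imread('pics/w1.png')
cv2.imwrite('pics/w1z.png',cv2.resize(im[135:250,235:335],None,fx=5,fy=5,interpolation=cv2.INTER_CUBIC))
cv2.imwrite('pics/w1b.png',cv2.resize(im[160:350,390:560],None,fx=3.1,fy=3.1,interpolation=cv2.INTER_CUBIC))
```

```text
(no output)
```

View pics/w1z.png

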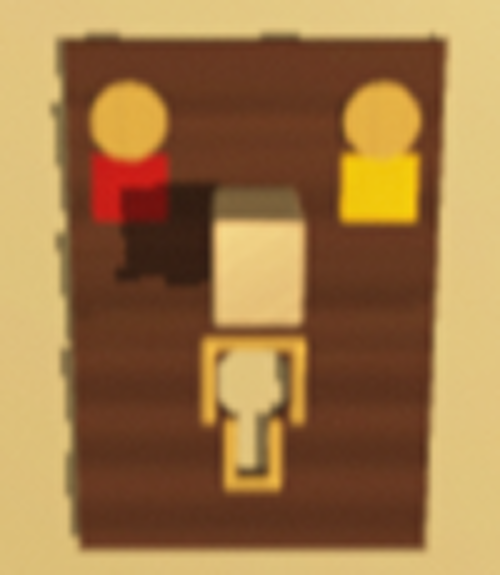

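View pics/w1b.png

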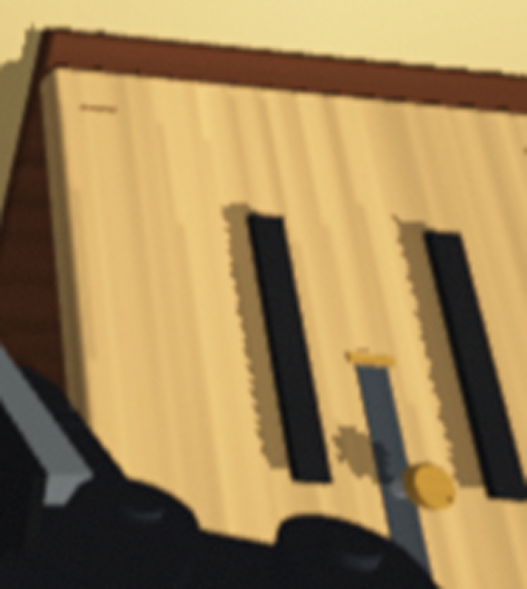

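Run:
```python
from h import *
s=manip.sense();T=wristT(s)
uv=np.array([[65,40],[445,40],[425,547],[80,547],[213,220],[303,222],[302,326],[215,325]])/5-.4+[235,135]
loc=np.array([[-65,-45,6],[-65,45,6],[65,45,6],[65,-45,6],[-30,-10,46],[-30,10,46],[-6,10,46],[-6,-10,46]])/1000
def fp(v,loc=loc): return loc@R.from_euler('z',v[2]).as_matrix().T+[v[0],v[1],0]
v,e,r=fit(fp,uv,[.5,-.2,0],'wrist',T); print('plaque',v,e,r.round(1).tolist())
print(fp(v,np.array([[-18,0,46]])/1e3), s['tcp_pos'])
uvb=np.array([[55,68],[268,215],[444,232],[312,480],[505,495]])/3.1-.4+[390,160]
lb=np.array([[-115,-100,0],[-60,-32,8],[-60,32,8],[30,-32,8],[30,32,8]])/1e3
fb=lambda v,l=lb:l@boardR(v[2]).T+[v[0],v[1],.094]
v,e,r=fit(fb,uvb,[.56,-.04,-.16],'wrist',T); print('board',v,e,r.round(1).tolist())
sh=np.array([[430,486]])/3.1-.4+[390,160]
w=least_squares(lambda q:(proj(fb(v,np.array([[q[0],q[1],.0155]])),'wrist',T)-sh).ravel(),[.02,0]);print('stud in board',w.x)
```

```text
plaque [ 0.47086368 -0.25554611 -0.07310178] 0.40085906411788746 [[-0.4, -0.3], [0.5, -0.4], [0.2, 0.6], [-0.2, 0.7], [-0.2, -0.1], [0.3, -0.5], [0.2, 0.1], [-0.5, 0.3]]
[[ 0.45291176 -0.25423145  0.046     ]] [ 0.45200396 -0.26253227  0.23090323]
board [ 0.5632591  -0.03123843 -0.18533169] 1.1269634538397697 [[-0.8, -1.6], [-0.7, -1.0], [-0.2, -0.3], [0.0, 0.8], [1.5, 2.2]]
stud in board [2.85926031e-02 5.74908395e-05]
```

Emit:
{"op": "send_rows", "data": {
  "steps": [
    [[0, 0, 0.002, -0.05, 0], [0, 0, 0.002, -0.1, 0], [0, 0, 0.002, -0.15, 0], [0, 0, 0.002, -0.19, 0], [0, 0, 0.002, -0.217, 0], [0, 0, 0.002, -0.217, 0], [0.6, 0, 0.002, -0.217, 0], [0.8, 0, 0.002, -0.217, 0]]
  ],
  "grip_force": 30
}}

```text
t: 3.2
tcp_pos: [0.4533, -0.2597, 0.0157]
tool_rot: [-0.483, 0.517, 0.481, 0.518]
force: [0.3, 0.0, -0.0]
finger_gap: 0.605
```

Emit:
{"op": "send_rows", "data": {
  "steps": [
    [[1, 0, 0, 0, 0], [1, 0, 0, 0, 0], [1, 0, 0, 0, 0], [1, 0, 0, 0, 0]]
  ]
}}

```text
t: 3.7
tcp_pos: [0.4527, -0.2595, 0.0153]
tool_rot: [-0.482, 0.518, 0.481, 0.518]
force: [-0.1, 1.2, 6.5]
finger_gap: 0.228
```

Run:
```python
from h import *
s=manip.sense();print(s['t'],s['tcp_pos'],s['force'],s['finger_gap'])
im=manip.snapshot('wrist');cv2.imwrite('pics/w2.png',im[:,:,::-1])
```

```text
3.7 [ 0.45267498 -0.25949777  0.01528522] [-0.09285903  1.24699291  6.45592431] 0.2279143112779643
```

View pics/w2.png

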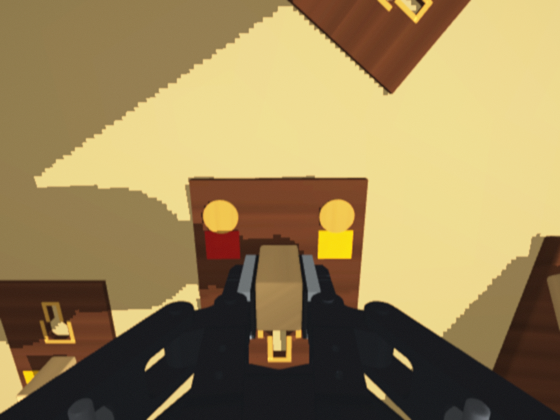

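Emit:
{"op": "send_rows", "data": {
  "steps": [
    [[1, 0, 0, 0.03, 0], [1, 0, 0, 0.08, 0], [1, 0, 0, 0.135, 0], [1, 0, 0, 0.19, 0], [1, 0.03, 0.03, 0.23, -0.02], [1, 0.06, 0.06, 0.265, -0.04], [1, 0.09, 0.09, 0.3, -0.06], [1, 0.12, 0.12, 0.336, -0.1]]
  ]
}}

```text
t: 4.75
tcp_pos: [0.5723, -0.1382, 0.3508]
tool_rot: [-0.454, 0.542, 0.455, 0.541]
force: [0.1, -1.5, -3.1]
finger_gap: 0.232
```

Emit:
{"op": "send_rows", "data": {
  "steps": [
    [[1, 0.03, 0.04, 0, 0], [1, 0.055, 0.08, 0, 0], [1, 0.078, 0.1, 0, 0], [1, 0.078, 0.1, 0, 0], [1, 0.078, 0.1, 0, 0]]
  ]
}}

```text
t: 5.38
tcp_pos: [0.6494, -0.0397, 0.3493]
tool_rot: [-0.455, 0.542, 0.456, 0.54]
force: [-0.2, 0.7, -2.4]
finger_gap: 0.229
```

Run:
```python
from h import *
s=manip.sense();print(s['t'],s['tcp_pos'],s['force'],s['finger_gap'],np.abs(s['qd']).max())
im=manip.snapshot('wrist');cv2.imwrite('pics/w3.png',im[:,:,::-1]);im=manip.snapshot('top');cv2.imwrite('pics/t3.png',im[:,:,::-1]);np.save('w3T.npy',wristT(s))
```

```text
5.375 [ 0.6494     -0.03972498  0.34929607] [-0.17030577  0.73942869 -2.44350781] 0.2286626864962707 0.019474218124314695
```

View pics/w3.png

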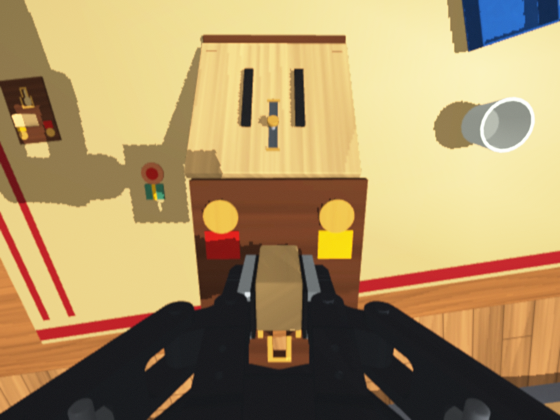

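Good view: board with both strips, slider and stud head at about (272,121); the plaque is held level. I'll zoom and fit.

Run:
```python
import cv2
im=cv2.imread('pics/w3.png')
cv2.imwrite('pics/w3z.png',cv2.resize(im[30:182,182:366],None,fx=4.3,fy=3.9,interpolation=cv2.INTER_CUBIC))
cv2.imwrite('pics/w3y.png',cv2.resize(im[170:370,180:380],None,fx=3,fy=3,interpolation=cv2.INTER_CUBIC))
```

```text
(no output)
```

View pics/w3z.png

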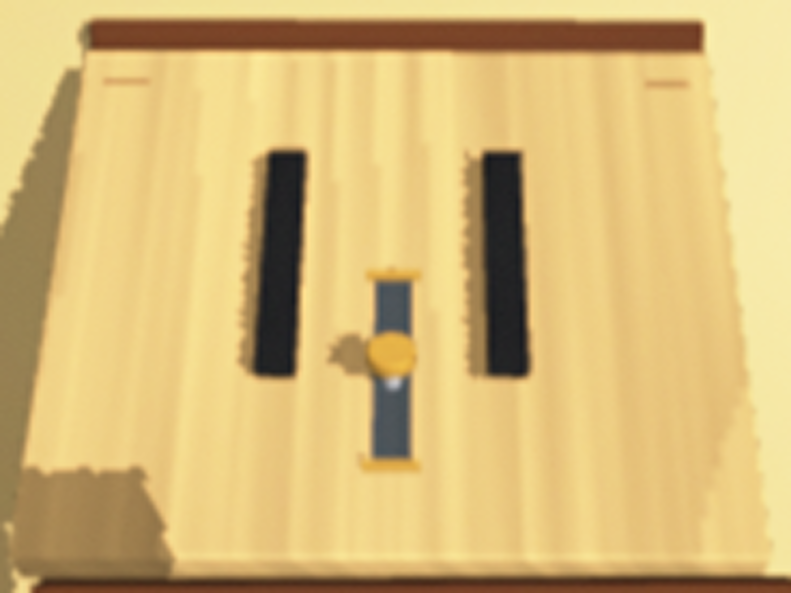

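View pics/w3y.png

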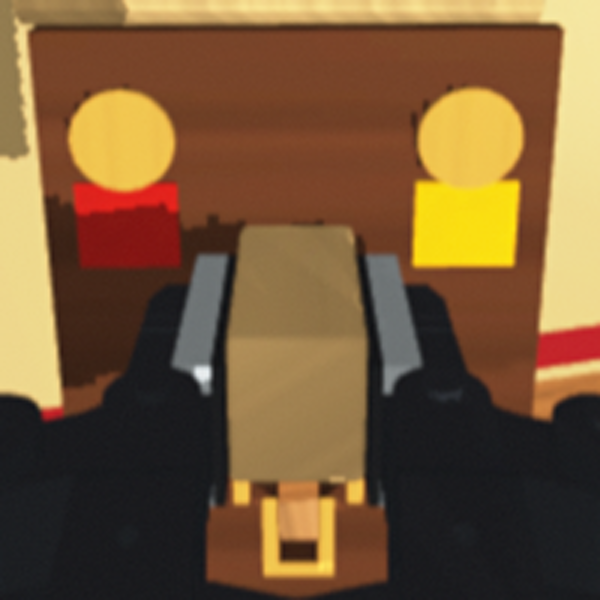

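Run:
```python
from h import *
T=np.load('w3T.npy')
sc=lambda a:(np.array(a)+.5)/[4.3,3.9]-.5+[182,30]
uvb=sc([[85,52],[708,52],[770,559],[13,557],[287,152],[275,376],[502,152],[508,376]])
lb=np.array([[-115,-100,0],[-115,100,0],[90,100,0],[90,-100,0],[-60,-32,8],[30,-32,8],[-60,32,8],[30,32,8]])/1e3
fb=lambda v,l=lb:l@boardR(v[2]).T+[v[0],v[1],.094+(v[3] if len(v)>3 else 0)]
for x0 in ([.56,-.04,-.16],[.56,-.04,-.16,0]):
    v,e,r=fit(fb,uvb,x0,'wrist',T); print('board',v,e,r.round(1).tolist())
    sh=sc([[391,354]])
    w=least_squares(lambda q:(proj(fb(v,np.array([[q[0],q[1],.0155]])),'wrist',T)-sh).ravel(),[.02,0]);print('stud in board',w.x)
    if len(x0)==3: np.save('bw.npy',v)
# slot ends
for p in [[393,282],[391,458]]:
    w=least_squares(lambda q:(proj(fb(v,np.array([[q[0],q[1],0.]])),'wrist',T)-sc([p])).ravel(),[.02,0]);print('slider slot end',w.x)
# combined top+wrist
uvt=np.array([[80,40],[540,118],[35,468],[210,207],[188,392],[358,234],[331,418]])/5.2-.4+[230,125]
lt=np.array([[90,100,0],[90,-100,0],[-115,100,0],[30,32,8],[-60,32,8],[30,-32,8],[-60,-32,8]])/1e3
v,e,r=fit(lambda v:fb(v,lt),uvt,[.56,-.04,-.16]);print('top refit',v,e,r.round(1).tolist())
# plaque in tool frame
s=manip.sense()
p=manip.camera_params('wrist');TC=np.array(p['tool_from_camera'])
uv=(np.array([[32,32],[560,30],[228,338],[368,338],[362,482],[230,482],[240,228],[352,228]])+.5)/3-.5+[180,170]
lp=np.array([[-65,-45,6],[-65,45,6],[-30,-10,46],[-30,10,46],[-6,10,46],[-6,-10,46],[-30,-10,6],[-30,10,6]])/1e3
# tool axes for level plaque: plaque x=-tool y, plaque y= tool z, plaque z=-tool x
B=np.array([[0,0,-1],[-1,0,0],[0,1,0]],float)
fq=lambda v,l=lp:(l-[-.018,0,.034])@(B@R.from_euler('yxz',v[3:6]).as_matrix()).T+v[:3]
v,e,r=fit(fq,uv,[-.019,0,0,0,0,0],'wrist',TC);print('plaque in tool',v.round(4),e,r.round(1).tolist())
```

```text
board [ 0.56564118 -0.03236693 -0.17221286] 0.7688167560866531 [[-0.4, 0.1], [0.4, 0.1], [1.4, 1.0], [-1.7, 1.3], [0.0, -0.5], [-0.2, -0.6], [0.0, -0.5], [0.4, -0.6]]
stud in board [ 0.02886176 -0.00014958]
board [ 0.5654916  -0.03242019 -0.17228542 -0.00426051] 0.4799663160950749 [[0.3, 0.7], [-0.3, 0.7], [0.3, 0.2], [-0.7, 0.5], [0.3, -0.1], [0.1, -0.9], [-0.2, -0.1], [0.1, -0.8]]
stud in board [ 0.02911774 -0.0001539 ]
slider slot end [-0.01222047 -0.00023655]
slider slot end [ 0.05515716 -0.00020939]
top refit [ 0.56531534 -0.03658412 -0.16391541] 0.5955204717722972 [[-1.4, 0.7], [0.8, 0.4], [-0.7, -0.6], [0.6, 0.1], [0.2, 0.0], [0.5, -0.4], [-0.0, -0.4]]
plaque in tool [-0.0168 -0.0017  0.0001 -0.0126 -0.0052  0.    ] 0.6624218227473467 [[-0.3, 0.7], [0.2, 1.3], [-0.9, -0.2], [0.3, -0.3], [1.0, 0.2], [-0.3, 0.3], [0.3, -1.0], [-0.2, -1.1]]
```

```bash
cat >> h.py <<'E'
BP=[0.5655,-0.0335,-0.169]
def tcp_for(xg,zg,yg=0.,bp=BP):
    return boardR(bp[2])@np.array([xg,yg,zg])/1e3+[bp[0],bp[1],.094]-[0,0,.0187]
def G_of(tcp,bp=BP):
    return boardR(bp[2]).T@(np.array(tcp)+[0,0,.0187]-[bp[0],bp[1],.094])*1e3
E
python3 - <<'E'
from h import *
s=manip.sense();M=R.from_quat(s['tool_rot']).as_matrix();print(s['tcp_pos'],-np.arctan2(M[0,2],M[1,2]))
for z in (100,89,70,55,42): print(z,tcp_for(-80+(z-42)*.839,z).round(4))
E
```

```text
[ 0.64948226 -0.04031876  0.34992769] -0.17304011454802684
100 [ 0.4785 -0.0187  0.1318]
89 [ 0.4785 -0.0187  0.1174]
70 [ 0.4785 -0.0187  0.0926]
55 [ 0.4785 -0.0187  0.073 ]
42 [ 0.4785 -0.0187  0.0561]
```

Emit:
{"op": "send_rows", "data": {
  "steps": [
    [[1, -0.055, 0.007, 0, 0], [1, -0.11, 0.014, -0.02, 0], [1, -0.15, 0.019, -0.06, 0], [1, -0.1715, 0.021, -0.11, 0], [1, -0.1715, 0.021, -0.16, 0], [1, -0.1715, 0.021, -0.205, 0], [1, -0.1715, 0.021, -0.215, 0], [1, -0.1715, 0.021, -0.215, 0]]
  ]
}}

```text
t: 6.48
tcp_pos: [0.4793, -0.0191, 0.1358]
tool_rot: [-0.455, 0.541, 0.455, 0.541]
force: [0.1, 0.1, -2.6]
finger_gap: 0.229
```

Run:
```python
from h import *
s=manip.sense();print(s['t'],s['tcp_pos'],G_of(s['tcp_pos']),s['force'])
im=manip.snapshot('scene');cv2.imwrite('pics/s4.png',im[:,:,::-1])
im=manip.snapshot('wrist');cv2.imwrite('pics/w4.png',im[:,:,::-1])
```

```text
6.475 [ 0.47933695 -0.01907187  0.13578422] [-28.04489102  -0.26976061 102.48899835] [ 0.06730987  0.14421058 -2.64151556]
```

View pics/s4.png

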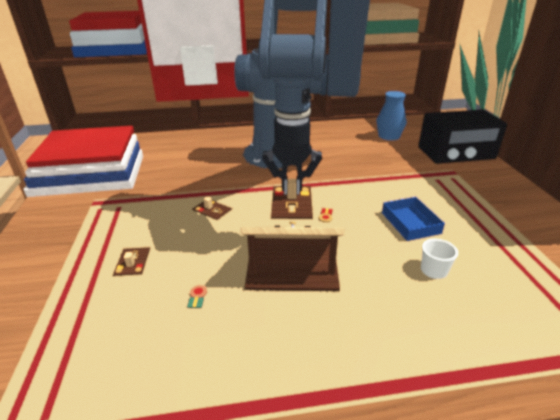

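View pics/w4.png

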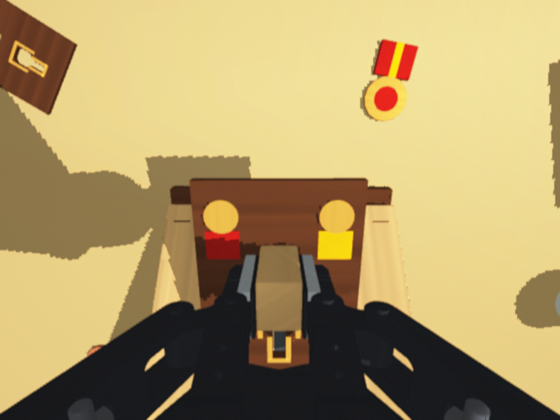

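Emit:
{"op": "send_rows", "data": {
  "steps": [
    [[1, 0, 0, -0.008, 0], [1, 0, 0, -0.014, 0], [1, 0, 0, -0.019, 0], [1, 0, 0, -0.024, 0], [1, 0, 0, -0.028, 0]]
  ]
}}

```text
t: 7.2
tcp_pos: [0.4794, -0.0185, 0.1074]
tool_rot: [-0.456, 0.541, 0.455, 0.541]
force: [-1.0, 1.1, 2.9]
finger_gap: 0.229
```

Emit:
{"op": "send_rows", "data": {
  "steps": [
    [[1, 0, 0, -0.004, 0], [1, 0, 0, -0.008, 0], [1, 0, 0, -0.012, 0]]
  ]
}}

```text
t: 7.58
tcp_pos: [0.4766, -0.0179, 0.0948]
tool_rot: [-0.454, 0.542, 0.457, 0.54]
force: [-6.0, 0.6, 3.8]
finger_gap: 0.229
```

Emit:
{"op": "send_rows", "data": {
  "steps": [
    [[1, 0, 0, -0.005, 0], [1, 0, 0, -0.01, 0], [1, 0, 0, -0.015, 0], [1, 0, 0, -0.02, 0]]
  ],
  "grip_force": 25
}}

```text
t: 8.07
tcp_pos: [0.4753, -0.0176, 0.0744]
tool_rot: [-0.453, 0.543, 0.458, 0.539]
force: [-6.7, -0.1, 2.1]
finger_gap: 0.228
```

Emit:
{"op": "send_rows", "data": {
  "steps": [
    [[1, 0, 0, -0.004, 0], [1, 0, 0, -0.008, 0], [1, 0, 0, -0.012, 0]]
  ]
}}

```text
t: 8.45
tcp_pos: [0.4764, -0.0179, 0.0625]
tool_rot: [-0.454, 0.542, 0.457, 0.54]
force: [-5.6, 0.6, 2.6]
finger_gap: 0.229
```

Run:
```python
from h import *
s=manip.sense();print(s['t'],s['tcp_pos'],G_of(s['tcp_pos']),s['force'])
im=manip.snapshot('wrist');cv2.imwrite('pics/w5.png',im[:,:,::-1])
```

```text
8.45 [ 0.47644112 -0.01787749  0.06252335] [-77.47669102   0.42053075  48.33193247] [-5.63133142  0.6379604   2.55501191]
```

View pics/w5.png

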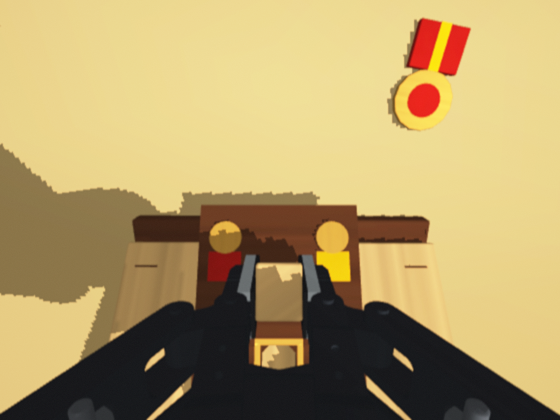

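Emit:
{"op": "send_rows", "data": {
  "steps": [
    [[1, 0, 0, -0.003, 0], [1, 0, 0, -0.006, 0], [1, 0, 0, -0.006, 0]]
  ]
}}

```text
t: 8.88
tcp_pos: [0.4776, -0.0181, 0.0568]
tool_rot: [-0.454, 0.542, 0.456, 0.54]
force: [-5.7, 0.6, 0.5]
finger_gap: 0.225
```

```bash
sed -i 's/-0.0335,-0.169/-0.0320,-0.171/' h.py
python3 - <<'E'
from h import *
s=manip.sense();print(s['t'],s['tcp_pos'],G_of(s['tcp_pos']),s['force'])
for a in [(-10,80),(-10,70),(-10,60),(-10,50)]: print(a,tcp_for(*a))
E
```

```text
8.875 [ 0.47755313 -0.01809315  0.05679252] [-80.09783249  -1.26171223  43.05025608] [-5.73831655  0.60634552  0.50703719]
(-10, 80) [ 0.50727827 -0.0219459   0.13015568]
(-10, 70) [ 0.5136124  -0.02303971  0.12249523]
(-10, 60) [ 0.51994653 -0.02413353  0.11483479]
(-10, 50) [ 0.52628065 -0.02522735  0.10717435]
```

Emit:
{"op": "send_rows", "data": {
  "steps": [
    [[1, -0.003, 0, 0.02, 0], [1, -0.003, 0, 0.045, 0], [1, 0, 0, 0.07, 0], [1, 0.015, -0.002, 0.076, 0], [1, 0.03, -0.003, 0.073, 0], [1, 0.035, -0.004, 0.066, 0], [1, 0.035, -0.004, 0.066, 0]]
  ],
  "grip_force": 30
}}

```text
t: 9.75
tcp_pos: [0.5133, -0.0223, 0.1217]
tool_rot: [-0.454, 0.542, 0.456, 0.54]
force: [-0.9, 0.1, -3.4]
finger_gap: 0.227
```

Run:
```python
from h import *
s=manip.sense();print(s['t'],s['tcp_pos'],G_of(s['tcp_pos']),s['force'])
np.save('w6T.npy',wristT(s))
im=manip.snapshot('wrist');cv2.imwrite('pics/w6.png',im[:,:,::-1])
cv2.imwrite('pics/w6z.png',cv2.resize(im[180:390,180:380,::-1],None,fx=2.8,fy=2.8,interpolation=cv2.INTER_CUBIC))
im=manip.snapshot('scene');cv2.imwrite('pics/s6.png',cv2.resize(im[150:310,200:400,::-1],None,fx=3.5,fy=3.5,interpolation=cv2.INTER_CUBIC))
```

```text
9.75 [ 0.5132744  -0.02231072  0.12173495] [-10.83887708   0.66084183  69.71142242] [-0.92811586  0.09583575 -3.36975871]
```

View pics/w6.png

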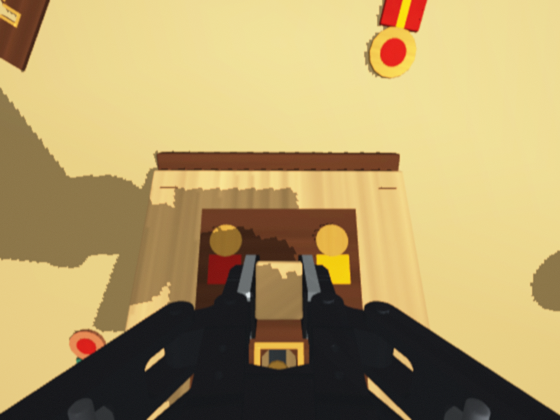

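View pics/w6z.png

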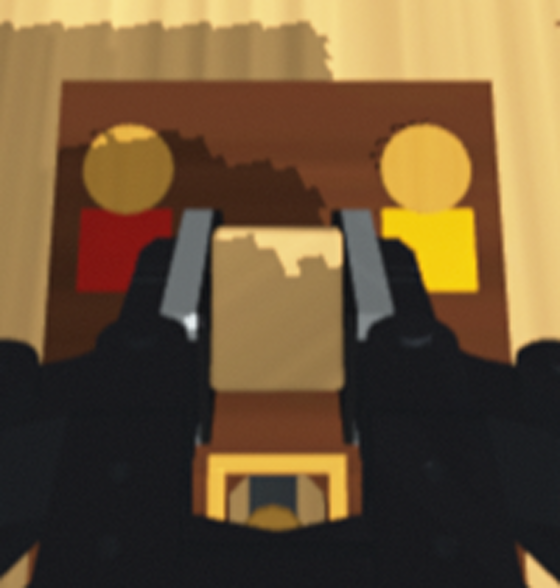

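View pics/s6.png

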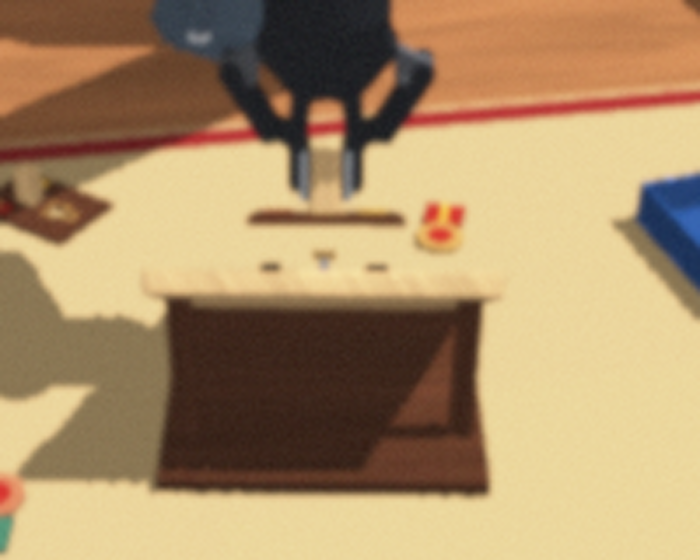

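```bash
cat > rel.py <<'E'
from h import *
B=np.array([[0,0,-1],[-1,0,0],[0,1,0]],float)
lp=np.array([[-65,-45,6],[-65,45,6],[-30,-10,46],[-30,10,46],[-6,10,46],[-6,-10,46]])/1e3
def plaque_fit(uv,x0=[-.0187,0,0,-.65]):
    # pitch neg = top edge up ; pivot point (-19,0,35)
    TC=np.array(manip.camera_params('wrist')['tool_from_camera'])
    fq=lambda v,l=lp:(l-[-.019,0,.035])@(B@R.from_euler('y',v[3]).as_matrix()).T+v[:3]
    return fit(fq,uv,x0,'wrist',TC), fq
E
python3 - <<'E'
from rel import *
T=np.load('w6T.npy')
uv=(np.array([[62,82],[491,82],[212,228],[343,228],[344,390],[210,390]])+.5)/2.8-.5+[180,180]
(v,e,r),fq=plaque_fit(uv);print('plaque in tool',v.round(4),np.degrees(v[3]),e,r.round(1).tolist())
TC=np.array(manip.camera_params('wrist')['tool_from_camera'])
Tt=T@np.linalg.inv(TC)   # tool->world
w=lambda l:(Tt@np.r_[fq(v,np.array([l]))[0],1])[:3]
o=w([0,0,0]);ax=w([1,0,0])-o;az=w([0,0,1])-o
hole=w([.02,0,0])
# board from this image: corners + side points
uvb=np.array([[155,170],[401,170]])
lb=np.array([[-115,-100,0],[-115,100,0]])/1e3
fb=lambda q,l=lb:l@boardR(q[2]).T+[q[0],q[1],.094]
q,e,r=fit(fb,uvb,[.5655,-.032,-.17],'wrist',T);print('board',q,e)
for bp in (q,BP):
    Rb=boardR(bp[2]);f=lambda p:Rb.T@(p-[bp[0],bp[1],.094])*1e3
    print('hole in board',f(hole),'orig',f(o),'ax',Rb.T@ax,'az',Rb.T@az)
# stud predicted centre
sz=(np.array([[275,507]])+.5)/2.8-.5+[180,180]
print('head lower edge at stud x=29:',proj(fb(BP,np.array([[.022,0,.0155]])),'wrist',T),'seen',sz)
print('slider',[proj(fb(BP,np.array([[.0,yy,0]])),'wrist',T) for yy in (-.002,0,.002)])
E
```

```text
plaque in tool [-1.83e-02  1.50e-03  1.00e-04 -5.77e-01] -33.06202012227729 0.3184343347783096 [[0.6, -0.1], [-0.1, -0.0], [0.2, -0.3], [-0.5, -0.2], [0.2, 0.3], [-0.3, 0.3]]
board [ 0.56528424 -0.03184498 -0.17129515] 1.5406912492615301
hole in board [22.36350696  0.58578593 30.64492496] orig [ 2.5174739   0.59616493 33.12179074] ax [ 9.92301653e-01 -5.18949973e-04 -1.23843289e-01] az [1.23843329e-01 4.54762171e-05 9.92301783e-01]
hole in board [22.1805587   0.70258886 30.79843678] orig [ 2.33452855  0.71792491 33.27530012] ax [ 9.92301508e-01 -7.66802739e-04 -1.23843167e-01] az [1.23843357e-01 2.05733723e-04 9.92301759e-01]
head lower edge at stud x=29: [[277.39750576 362.38866635]] seen [[277.89285714 360.75      ]]
slider [array([[274.5054404 , 323.47937681]]), array([[277.55776403, 323.48012535]]), array([[280.61015485, 323.48087391]])]
```

Run:
```python
from h import *
Rb=boardR(BP[2]);np.set_printoptions(suppress=True,precision=4)
for d in [(5.5,-.7,0),(5.5,-.7,-12.5),(5.5,-.7,-23),(0,0,-1),(1,0,0),(0,1,0)]: print(d,Rb@np.array(d)/1e3)
```

```text
(5.5, -0.7, 0) [ 0.004  -0.0014  0.0035]
(5.5, -0.7, -12.5) [ 0.012  -0.0028 -0.006 ]
(5.5, -0.7, -23) [ 0.0186 -0.0039 -0.0141]
(0, 0, -1) [ 0.0006 -0.0001 -0.0008]
(1, 0, 0) [ 0.0008 -0.0001  0.0006]
(0, 1, 0) [0.0002 0.001  0.    ]
```

Emit:
{"op": "send_rows", "data": {
  "steps": [
    [[1, 0.004, -0.0014, 0.0035, 0], [1, 0.008, -0.0021, -0.001, 0], [1, 0.012, -0.0028, -0.006, 0], [1, 0.012, -0.0028, -0.006, 0]]
  ]
}}

```text
t: 10.35
tcp_pos: [0.526, -0.0253, 0.1168]
tool_rot: [-0.455, 0.541, 0.455, 0.541]
force: [0.5, -0.4, -3.2]
finger_gap: 0.229
```

Run:
```python
from h import *
s=manip.sense();print(s['t'],s['tcp_pos'],G_of(s['tcp_pos']),s['force'])
np.save('w7T.npy',wristT(s))
im=manip.snapshot('wrist')
cv2.imwrite('pics/w7z.png',cv2.resize(im[180:390,180:380,::-1],None,fx=2.8,fy=2.8,interpolation=cv2.INTER_CUBIC))
cv2.imwrite('pics/w7y.png',cv2.resize(im[330:375,235:325,::-1],None,fx=8,fy=8,interpolation=cv2.INTER_CUBIC))
im=manip.snapshot('scene');cv2.imwrite('pics/s7.png',cv2.resize(im[150:310,200:400,::-1],None,fx=3.5,fy=3.5,interpolation=cv2.INTER_CUBIC))
```

```text
10.35 [ 0.526035   -0.02534423  0.1168235 ] [-3.96783957 -0.15698083 57.53449532] [ 0.46793579 -0.41222778 -3.20335596]
```

View pics/w7y.png

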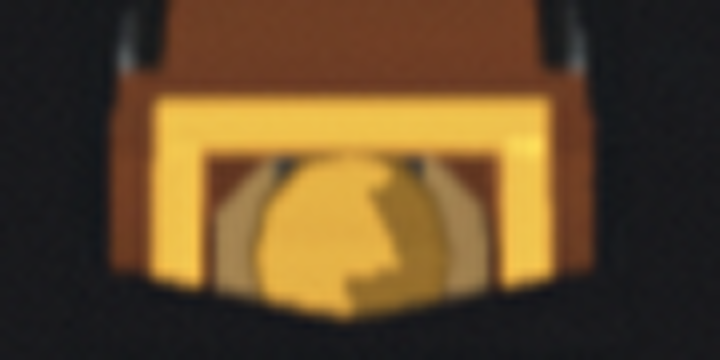

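View pics/w7z.png

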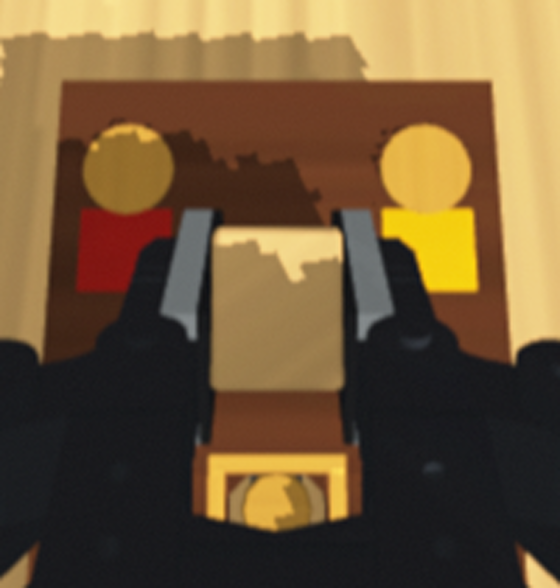

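View pics/s7.png

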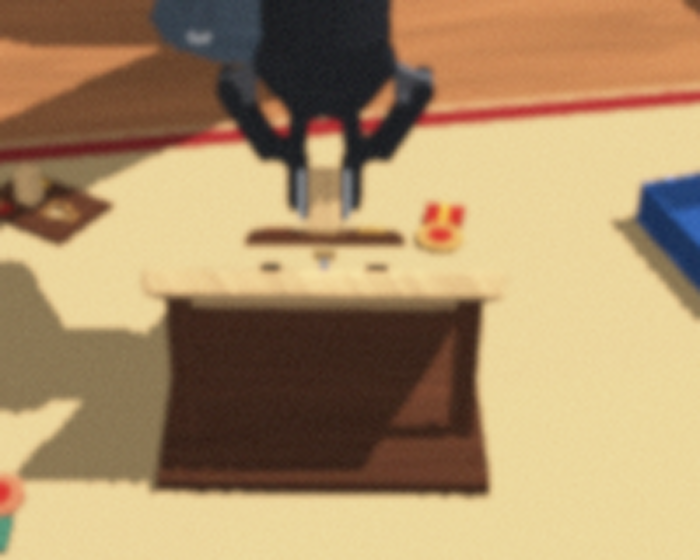

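Run:
```python
from rel import *
T=np.load('w7T.npy')
TC=np.array(manip.camera_params('wrist')['tool_from_camera']);Tt=T@np.linalg.inv(TC)
uv=(np.array([[62,82],[491,82],[212,228],[343,228],[344,390],[210,390]])+.5)/2.8-.5+[180,180]
(v,e,r),fq=plaque_fit(uv)
Rb=boardR(BP[2]);f=lambda p:Rb.T@(p-[BP[0],BP[1],.094])*1e3
w=lambda l:(Tt@np.r_[fq(v,np.array([l])/1e3)[0],1])[:3]
for l in ([20,0,0],[20,0,6],[11,0,6],[65,0,0],[0,0,0]): print(l,f(w(l)),proj([w(l)],'wrist',T))
fb=lambda l:np.array(l)@Rb.T+[BP[0],BP[1],.094]
px=np.array([[278.6,348.9]])
for h in (.0155,):
    q=least_squares(lambda q:(proj(fb([[q[0],q[1],h]]),'wrist',T)-px).ravel(),[.02,0]).x;print('head lower edge',q*1e3,'stud x',q[0]*1e3+7)
print('widest row (centre) for stud at 28,29:',proj(fb([[.028,0,.0155],[.029,0,.0155]]),'wrist',T)-[235,330])
```

```text
[20, 0, 0] [29.11251558 -0.11865376 18.73426659] [[278.58395879 364.68863891]]
[20, 0, 6] [29.84081027 -0.11596212 24.68990086] [[278.57636952 367.14874745]]
[11, 0, 6] [20.9073601  -0.10921705 25.78233969] [[278.59098915 348.27732723]]
[65, 0, 0] [73.77976642 -0.15237909 13.27207242] [[278.50730574 464.2139571 ]]
[0, 0, 0] [ 9.2604041  -0.10366473 21.16190844] [[278.6145381  324.98487028]]
head lower edge [21.48247917 -0.11500315] stud x 28.482479170705002
widest row (centre) for stud at 28,29: [[43.80812283 31.96307651]
 [43.80821622 34.00178016]]
```

Emit:
{"op": "send_rows", "data": {
  "steps": [
    [[1, 0.0, 0.0, -0.0022, 0], [1, 0.0016, -0.0003, -0.004, 0], [1, 0.0033, -0.0006, -0.0058, 0], [1, 0.0049, -0.0008, -0.0076, 0], [1, 0.0049, -0.0008, -0.0076, 0]]
  ]
}}

```text
t: 11.08
tcp_pos: [0.531, -0.0261, 0.1096]
tool_rot: [-0.455, 0.541, 0.455, 0.541]
force: [-0.3, -0.1, -3.4]
finger_gap: 0.225
```

Run:
```python
from h import *
s=manip.sense();print(s['t'],s['tcp_pos'],G_of(s['tcp_pos']),s['force'])
im=manip.snapshot('wrist')
cv2.imwrite('pics/w8y.png',cv2.resize(im[180:390,180:380,::-1],None,fx=2.8,fy=2.8,interpolation=cv2.INTER_CUBIC))
```

```text
11.075 [ 0.53097529 -0.02611044  0.10955313] [-4.81198034 -0.07133471 48.75201065] [-0.25153468 -0.14419786 -3.42077981]
```

View pics/w8y.png

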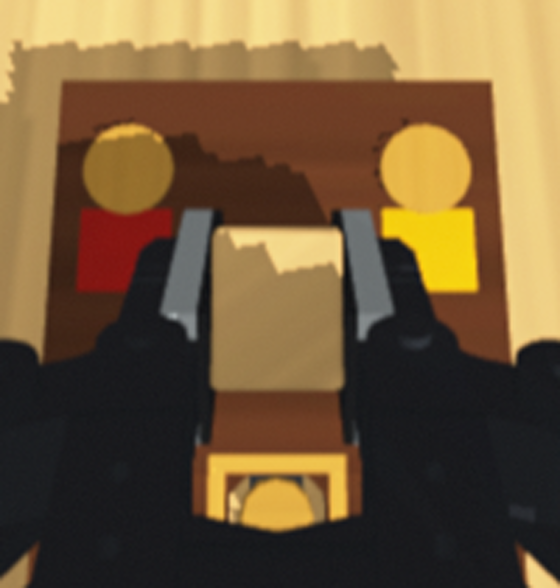

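Emit:
{"op": "send_rows", "data": {
  "steps": [
    [[1, 0.0014, -0.0002, -0.0017, 0], [1, 0.0028, -0.0005, -0.0035, 0], [1, 0.0028, -0.0005, -0.0035, 0]]
  ]
}}

```text
t: 11.5
tcp_pos: [0.5338, -0.0266, 0.1061]
tool_rot: [-0.455, 0.541, 0.455, 0.541]
force: [-0.4, 0.3, -2.1]
finger_gap: 0.232
```

Emit:
{"op": "send_rows", "data": {
  "steps": [
    [[1, -0.0001, 0, -0.0015, 0], [1, -0.0002, 0, -0.003, 0], [1, -0.0002, 0, -0.003, 0]]
  ]
}}

```text
t: 11.88
tcp_pos: [0.5339, -0.0267, 0.1037]
tool_rot: [-0.456, 0.541, 0.455, 0.541]
force: [-1.8, 1.5, 2.0]
finger_gap: 0.221
```

Emit:
{"op": "send_rows", "data": {
  "steps": [
    [[1, -0.0001, 0, -0.0012, 0], [1, -0.0002, 0, -0.0025, 0], [1, -0.0002, 0, -0.0025, 0]]
  ]
}}

```text
t: 12.25
tcp_pos: [0.5334, -0.0267, 0.1009]
tool_rot: [-0.455, 0.541, 0.455, 0.541]
force: [-1.9, -0.1, 3.2]
finger_gap: 0.232
```

Run:
```python
from h import *
s=manip.sense();print(s['t'],s['tcp_pos'],G_of(s['tcp_pos']),s['force'])
im=manip.snapshot('wrist')
cv2.imwrite('pics/w9y.png',cv2.resize(im[180:390,180:380,::-1],None,fx=2.8,fy=2.8,interpolation=cv2.INTER_CUBIC))
```

```text
12.25 [ 0.53344422 -0.02666241  0.10086317] [-8.46210295 -0.19511751 40.47089644] [-1.85370246 -0.09152954  3.18599416]
```

View pics/w9y.png

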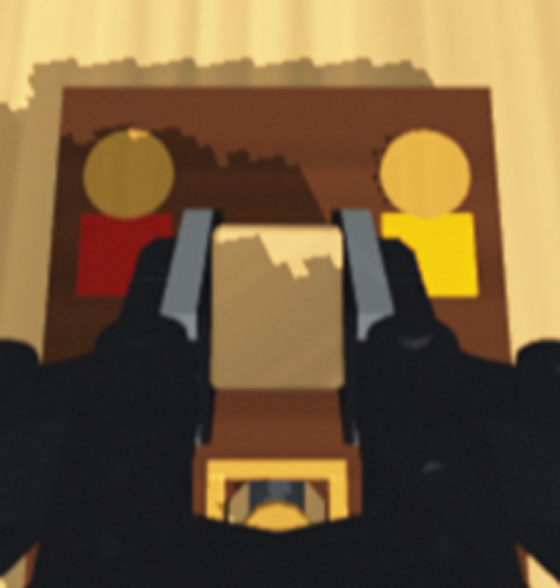

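Emit:
{"op": "send_rows", "data": {
  "steps": [
    [[1, 0.0002, 0, -0.0012, 0], [1, 0.0003, 0, -0.0024, 0], [1, 0.0004, 0, -0.0036, 0], [1, 0.0004, 0, -0.0036, 0]]
  ]
}}

```text
t: 12.8
tcp_pos: [0.5335, -0.0266, 0.097]
tool_rot: [-0.455, 0.541, 0.455, 0.541]
force: [-1.3, -0.4, 4.0]
finger_gap: 0.229
```

Run:
```python
from h import *
s=manip.sense();print(s['t'],s['tcp_pos'],G_of(s['tcp_pos']),s['force'])
im=manip.snapshot('wrist');np.save('w10T.npy',wristT(s))
cv2.imwrite('pics/w10y.png',cv2.resize(im[180:390,180:380,::-1],None,fx=2.8,fy=2.8,interpolation=cv2.INTER_CUBIC))
im=manip.snapshot('scene');cv2.imwrite('pics/s10.png',cv2.resize(im[200:260,230:350,::-1],None,fx=6,fy=6,interpolation=cv2.INTER_CUBIC))
```

```text
12.8 [ 0.53354618 -0.02658025  0.09702957] [-10.86003581  -0.09680968  37.47859426] [-1.25625256 -0.3728187   4.0370985 ]
```

View pics/w10y.png

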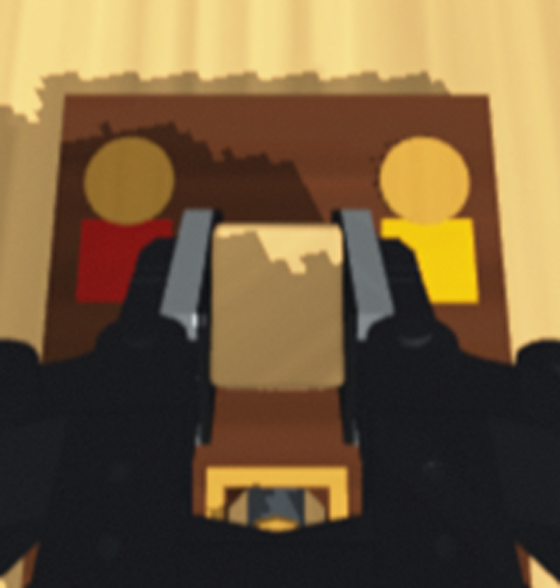

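View pics/s10.png

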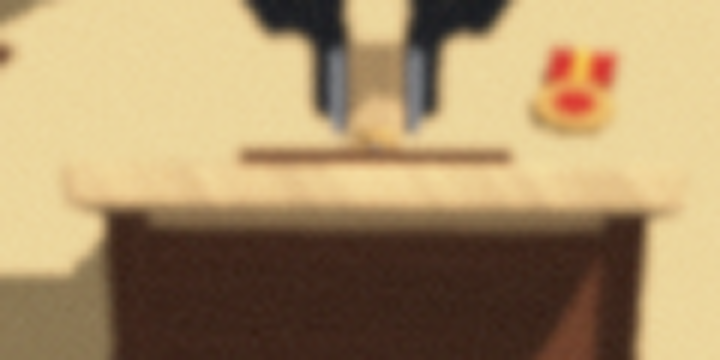

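```bash
cat > pf.py <<'E'
from rel import *
def report(T,pts):
    TC=np.array(manip.camera_params('wrist')['tool_from_camera']);Tt=T@np.linalg.inv(TC)
    uv=(np.array(pts)+.5)/2.8-.5+[180,180]
    (v,e,r),fq=plaque_fit(uv)
    Rb=boardR(BP[2]);f=lambda p:Rb.T@(p-[BP[0],BP[1],.094])*1e3
    w=lambda l:(Tt@np.r_[fq(v,np.array([l])/1e3)[0],1])[:3]
    print('pitch',np.degrees(v[3]),'err',e)
    for l in ([0,0,0],[20,0,0],[65,0,0],[-65,0,0]): print(l,f(w(l)).round(1))
E
python3 - <<'E'
from pf import *
report(np.load('w10T.npy'),[[64,95],[489,95],[212,225],[343,225],[344,389],[210,389]])
E
```

```text
pitch -36.73670052552179 err 0.3137887714370592
[0, 0, 0] [ 5.2 -0.   3. ]
[20, 0, 0] [25.2 -0.1  1.9]
[65, 0, 0] [70.1 -0.1 -0.7]
[-65, 0, 0] [-59.7   0.    6.7]
```

Emit:
{"op": "send_rows", "data": {
  "steps": [
    [[1, 0, 0, 0, 0], [1, -0.0015, 0.0003, -0.0013, 0], [1, -0.003, 0.0005, -0.0026, 0], [1, -0.0045, 0.0008, -0.0039, 0], [1, -0.006, 0.001, -0.0051, 0], [1, -0.0075, 0.0013, -0.0064, 0], [1, -0.009, 0.0015, -0.0077, 0]]
  ],
  "grip_force": 50
}}

```text
t: 13.78
tcp_pos: [0.5245, -0.025, 0.0893]
tool_rot: [-0.455, 0.541, 0.455, 0.541]
force: [-1.4, -0.2, 4.9]
finger_gap: 0.224
```

Run:
```python
from h import *
s=manip.sense();print(s['t'],s['tcp_pos'],G_of(s['tcp_pos']),s['force'],boardR(BP[2]).T@(s['force']-[-.3,0,-3.2]))
```

```text
13.775 [ 0.52453135 -0.02504165  0.08931513] [-22.82438429  -0.11468488  37.44738744] [-1.37150936 -0.2472762   4.86928671] [ 4.41021933 -0.42600615  6.83309227]
```

Emit:
{"op": "send_rows", "data": {
  "steps": [
    [[1, -0.0015, 0.0003, -0.0013, 0], [1, -0.003, 0.0005, -0.0026, 0], [1, -0.0045, 0.0008, -0.0039, 0], [1, -0.006, 0.001, -0.0051, 0], [1, -0.0068, 0.0012, -0.0058, 0], [1, -0.0075, 0.0013, -0.0064, 0], [1, -0.0083, 0.0014, -0.0071, 0], [1, -0.009, 0.0015, -0.0077, 0]]
  ]
}}

```text
t: 14.78
tcp_pos: [0.5189, -0.0242, 0.0829]
tool_rot: [-0.457, 0.539, 0.453, 0.543]
force: [1.2, 1.7, 10.3]
finger_gap: 0.228
```

```bash
cat > st.py <<'E'
from h import *
s=manip.sense();print(s['t'],s['tcp_pos'],G_of(s['tcp_pos']),s['force'],boardR(BP[2]).T@(s['force']-[-.3,0,-3.2]))
im=manip.snapshot('wrist');np.save('wT.npy',wristT(s))
import sys
cv2.imwrite(f'pics/{sys.argv[1]}.png',cv2.resize(im[180:390,180:380,::-1],None,fx=2.8,fy=2.8,interpolation=cv2.INTER_CUBIC))
E
python3 st.py w11
```

```text
14.775 [ 0.51894154 -0.02421419  0.08290873] [-31.26980297  -0.25049708  36.17096743] [ 1.18904373  1.72796156 10.30232489] [9.57791381 1.95614677 9.5892094 ]
```

View pics/w11.png

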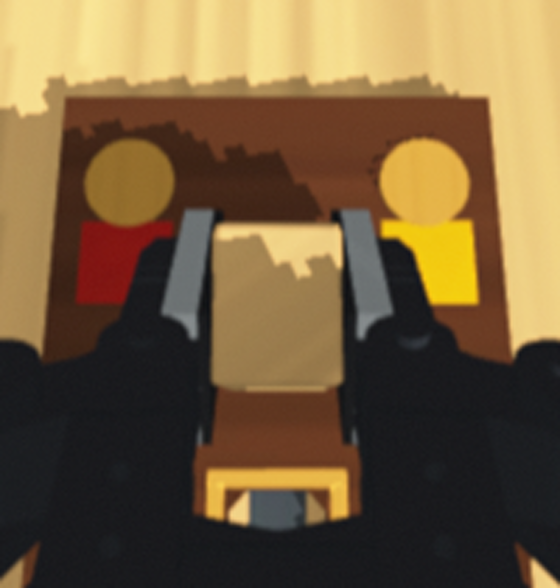

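Emit:
{"op": "send_rows", "data": {
  "steps": [
    [[1, -0.001, 0.0002, -0.0004, 0], [1, -0.002, 0.0003, -0.0009, 0], [1, -0.0029, 0.0004, -0.0016, 0], [1, -0.0036, 0.0006, -0.0022, 0], [1, -0.0044, 0.0007, -0.0029, 0], [1, -0.0051, 0.0008, -0.0034, 0], [1, -0.0059, 0.0009, -0.004, 0], [1, -0.0066, 0.0011, -0.0046, 0]]
  ]
}}

```text
t: 15.82
tcp_pos: [0.5149, -0.0237, 0.0788]
tool_rot: [-0.459, 0.538, 0.451, 0.544]
force: [4.5, 1.3, 7.9]
finger_gap: 0.224
```

```bash
python3 st.py w12
```

```text
15.825 [ 0.5148817  -0.02366802  0.07883681] [-37.0230377   -0.40314865  35.68298831] [4.48758758 1.26723275 7.94064794] [10.60989354  2.06344376  5.64032528]
```

Emit:
{"op": "send_rows", "data": {
  "steps": [
    [[1, -0.0009, 0.0002, -0.0008, 0], [1, -0.0019, 0.0003, -0.0016, 0], [1, -0.0028, 0.0005, -0.0024, 0], [1, -0.0038, 0.0007, -0.0032, 0], [1, -0.0047, 0.0008, -0.004, 0], [1, -0.0057, 0.001, -0.0048, 0], [1, -0.0066, 0.0011, -0.0056, 0], [1, -0.0075, 0.0013, -0.0064, 0]]
  ]
}}

```text
t: 16.88
tcp_pos: [0.5077, -0.0224, 0.0723]
tool_rot: [-0.459, 0.538, 0.451, 0.544]
force: [5.8, 1.1, 7.4]
finger_gap: 0.227
```

```bash
python3 st.py w13
```

```text
16.875 [ 0.5076918  -0.02243755  0.07233566] [-46.78973912  -0.41411271  35.39158697] [5.81021828 1.14919363 7.43304   ] [11.29741312  2.17219545  4.40079274]
```

View pics/w13.png

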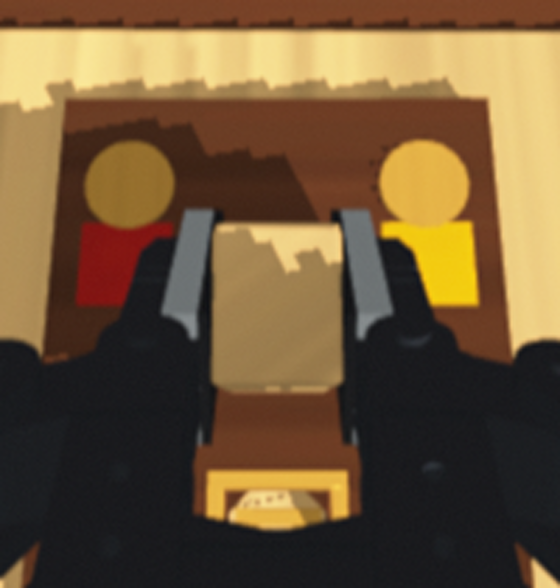

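Emit:
{"op": "send_rows", "data": {
  "steps": [
    [[1, -0.0008, 0.0001, -0.0006, 0], [1, -0.0015, 0.0002, -0.0013, 0], [1, -0.0023, 0.0003, -0.0019, 0], [1, -0.003, 0.0004, -0.0026, 0], [1, -0.0038, 0.0005, -0.0032, 0], [1, -0.0045, 0.0006, -0.0039, 0], [1, -0.0053, 0.0007, -0.0045, 0], [1, -0.006, 0.0008, -0.0051, 0]]
  ]
}}

```text
t: 17.92
tcp_pos: [0.5017, -0.0215, 0.0671]
tool_rot: [-0.459, 0.538, 0.451, 0.544]
force: [5.8, 1.9, 6.6]
finger_gap: 0.226
```

```bash
python3 st.py w14
python3 - <<'E'
from pf import *
report(np.load('wT.npy'),[[65,99],[488,99],[212,225],[343,225],[344,389],[210,389]])
E
```

```text
17.925 [ 0.50165166 -0.02152263  0.06709009] [-54.84032358  -0.54037821  35.29921846] [5.83790556 1.90883659 6.59248022] [10.67898793  2.92547057  3.82244022]
pitch -37.64335070594382 err 0.3239439756469423
[0, 0, 0] [-37.8  -0.5   1.4]
[20, 0, 0] [-17.8  -0.5   0.8]
[65, 0, 0] [27.2 -0.5 -0.4]
[-65, 0, 0] [-102.8   -0.5    3.1]
```

Emit:
{"op": "send_rows", "data": {
  "steps": [
    [[1, -0.0006, 0.0001, -0.0005, 0], [1, -0.0012, 0.0002, -0.001, 0], [1, -0.0017, 0.0003, -0.0014, 0]]
  ]
}}

```text
t: 18.35
tcp_pos: [0.4999, -0.0212, 0.0657]
tool_rot: [-0.459, 0.538, 0.451, 0.544]
force: [5.8, 1.6, 6.5]
finger_gap: 0.229
```

Emit:
{"op": "send_rows", "data": {
  "steps": [
    [[1, -0.0006, 0.0001, -0.0005, 0], [1, -0.0012, 0.0002, -0.001, 0]]
  ]
}}

```text
t: 18.6
tcp_pos: [0.4988, -0.021, 0.0647]
tool_rot: [-0.459, 0.538, 0.451, 0.544]
force: [6.1, 2.2, 6.8]
finger_gap: 0.231
```

Emit:
{"op": "send_rows", "data": {
  "steps": [
    [[1, -0.0006, 0.0001, -0.0005, 0], [1, -0.0008, 0.0001, -0.0007, 0]]
  ]
}}

```text
t: 18.85
tcp_pos: [0.4979, -0.0209, 0.0639]
tool_rot: [-0.459, 0.538, 0.451, 0.544]
force: [5.5, 1.4, 7.0]
finger_gap: 0.224
```

```bash
python3 st.py w15
```

```text
18.85 [ 0.4978672  -0.02087421  0.0639035 ] [-59.82993451  -0.5454105   35.3262023 ] [5.45211458 1.43545703 6.98966328] [10.7047775   2.39334598  4.31928587]
```

Emit:
{"op": "send_rows", "data": {
  "steps": [
    [[1, -0.0004, 0.0001, -0.0003, 0], [1, -0.0008, 0.0001, -0.0007, 0]]
  ]
}}

```text
t: 19.15
tcp_pos: [0.4974, -0.0208, 0.0633]
tool_rot: [-0.459, 0.538, 0.451, 0.544]
force: [5.8, 2.9, 8.4]
finger_gap: 0.223
```

Emit:
{"op": "send_rows", "data": {
  "steps": [
    [[1, -0.0004, 0.0001, -0.0003, 0], [1, -0.0008, 0.0001, -0.0007, 0]]
  ]
}}

```text
t: 19.4
tcp_pos: [0.4973, -0.021, 0.0628]
tool_rot: [-0.46, 0.538, 0.451, 0.544]
force: [7.3, 1.8, 6.3]
finger_gap: 0.224
```

```bash
python3 st.py w16
```

```text
19.4 [ 0.49725681 -0.02097706  0.06279566] [-60.98939722  -0.75062402  34.8529282 ] [7.25474307 1.83805948 6.28139872] [11.55778545  3.09682592  2.67895349]
```

Emit:
{"op": "send_rows", "data": {
  "steps": [
    [[1, -0.0004, 0.0001, -0.0003, 0], [1, -0.0008, 0.0001, -0.0007, 0], [1, -0.0008, 0.0001, -0.0007, 0]]
  ]
}}

```text
t: 19.82
tcp_pos: [0.4973, -0.021, 0.0624]
tool_rot: [-0.46, 0.537, 0.45, 0.545]
force: [8.2, 1.7, 8.5]
finger_gap: 0.226
```

```bash
python3 st.py w17
```

```text
19.825 [ 0.49729908 -0.02103297  0.06235794] [-61.23156489  -0.79852918  34.48472151] [8.191961   1.68974713 8.50605273] [13.71457825  3.11016106  3.77326901]
```

View pics/w17.png

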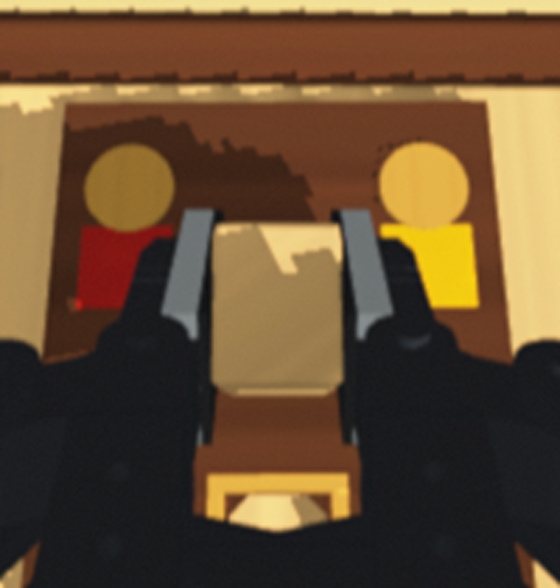

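Emit:
{"op": "send_rows", "data": {
  "steps": [
    [[1, 0.0008, -0.0003, 0.0007, 0], [1, 0.0016, -0.0006, 0.0014, 0], [1, 0.002, -0.0008, 0.0017, 0], [1, 0.002, -0.0008, 0.0017, 0]]
  ],
  "grip_force": 20
}}

```text
t: 20.38
tcp_pos: [0.497, -0.021, 0.063]
tool_rot: [-0.459, 0.538, 0.452, 0.544]
force: [6.7, 2.3, 3.4]
finger_gap: 0.229
```

```bash
python3 st.py w18
```

```text
20.375 [ 0.49699974 -0.02103909  0.06304086] [-61.01775962  -0.85549567  35.19680718] [6.71328132 2.2959665  3.35448847] [9.20797863 3.45591504 0.82986555]
```

Emit:
{"op": "send_rows", "data": {
  "steps": [
    [[1, 0.001, 0.0003, 0.0007, 0], [1, 0.0018, 0.0007, 0.0012, 0], [1, 0.0018, 0.0007, 0.0012, 0]]
  ]
}}

```text
t: 20.8
tcp_pos: [0.4967, -0.0207, 0.0638]
tool_rot: [-0.457, 0.54, 0.453, 0.543]
force: [5.9, -1.8, 2.6]
finger_gap: 0.225
```

```bash
python3 st.py w19
```

```text
20.8 [ 0.49668688 -0.02067506  0.0638344 ] [-60.79129773  -0.55001379  36.04267984] [ 5.9046963  -1.83576075  2.55006899] [ 8.61912576 -0.75314652  0.27387673]
```

Emit:
{"op": "send_rows", "data": {
  "steps": [
    [[1, 0.001, 0, 0.0006, 0], [1, 0.002, 0, 0.0012, 0], [1, 0.002, 0, 0.0012, 0]]
  ]
}}

```text
t: 21.22
tcp_pos: [0.4962, -0.0202, 0.0647]
tool_rot: [-0.456, 0.541, 0.454, 0.542]
force: [4.0, -3.0, 3.2]
finger_gap: 0.223
```

```bash
python3 st.py w20
```

```text
21.225 [ 0.49623885 -0.02018329  0.06467026] [-60.65632774  -0.1416611   37.02056619] [ 4.04005485 -2.95203145  3.17560008] [ 7.75915697 -2.17043854  1.81204907]
```

Emit:
{"op": "send_rows", "data": {
  "steps": [
    [[0.7, 0, 0, 0, 0], [0.5, 0, 0, 0.001, 0], [0.2, 0, 0, 0.003, 0], [0, 0, 0, 0.005, 0], [0, 0, 0, 0.005, 0], [0, 0, 0, 0.005, 0]]
  ]
}}

```text
t: 22.02
tcp_pos: [0.4952, -0.0195, 0.0695]
tool_rot: [-0.455, 0.541, 0.455, 0.541]
force: [-0.3, -0.1, -0.1]
finger_gap: 0.999
```

```bash
python3 st.py w21
```

```text
22.025 [ 0.49519012 -0.01954286  0.06954219] [-58.399853     0.31096872  41.48701386] [-0.3333534  -0.11257886 -0.11482372] [ 1.9726109  -0.11661259  2.37219454]
```

View pics/w21.png

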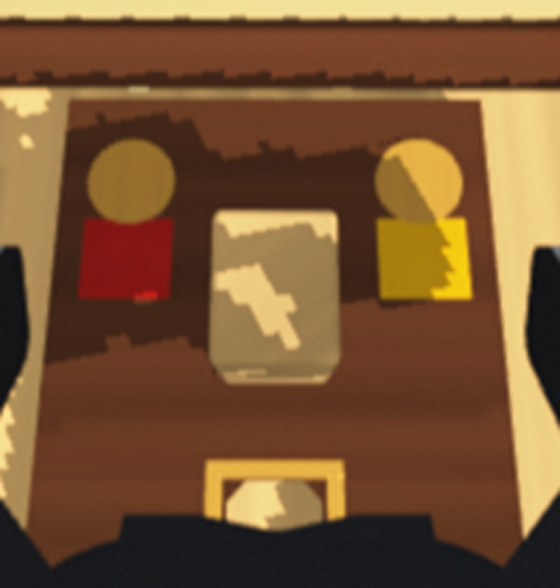

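Released and it stays. Now withdrawing straight up and checking.

Emit:
{"op": "send_rows", "data": {
  "steps": [
    [[0, 0, 0, 0.02, 0], [0, 0, 0, 0.05, 0], [0, 0, 0, 0.09, 0], [0, 0, 0, 0.14, 0], [0, 0.05, 0, 0.18, 0], [0, 0.1, 0, 0.22, 0], [0, 0.12, 0, 0.24, 0], [0, 0.12, 0, 0.24, 0]]
  ]
}}

```text
t: 23.08
tcp_pos: [0.6171, -0.0198, 0.3109]
tool_rot: [-0.457, 0.54, 0.454, 0.542]
force: [-0.8, -0.1, -0.2]
finger_gap: 1.0
```

Run:
```python
from h import *
import time
s=manip.sense();print(s['t'],s['tcp_pos'],s['force'])
np.save('wT.npy',wristT(s));im=manip.snapshot('wrist');cv2.imwrite('pics/w22.png',im[:,:,::-1])
cv2.imwrite('pics/w22z.png',cv2.resize(im[60:260,180:380,::-1],None,fx=3,fy=3,interpolation=cv2.INTER_CUBIC))
im=manip.snapshot('scene');cv2.imwrite('pics/s22.png',im[:,:,::-1])
```

```text
23.075 [ 0.61707626 -0.01984891  0.31090558] [-0.81014368 -0.08516874 -0.17015045]
```

View pics/w22.png

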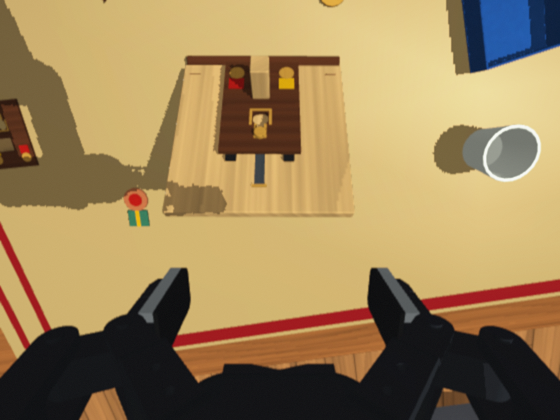

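View pics/w22z.png

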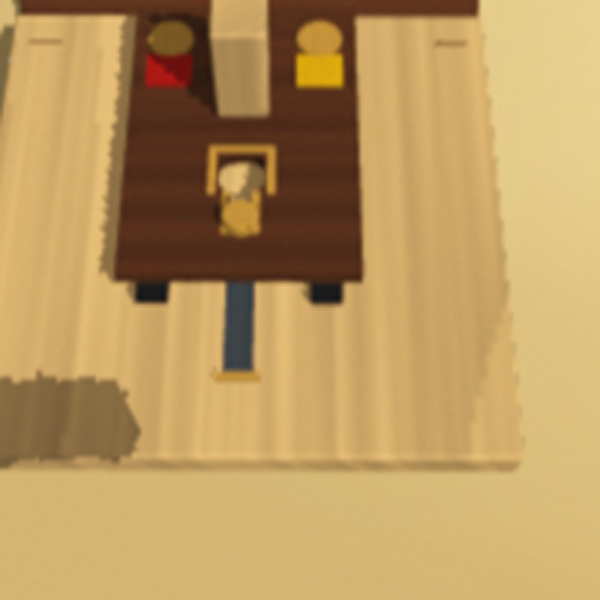

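View pics/s22.png

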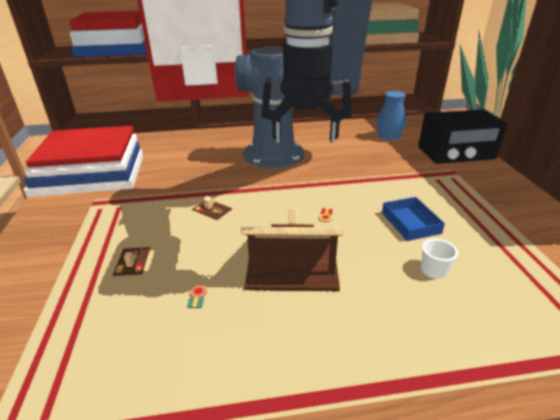

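Run:
```python
from h import *
T=np.load('wT.npy')
g=lambda a:(np.array(a)+.5)/3-.5+[180,60]
lb=np.array([[-115,-100,0],[-115,100,0],[90,100,0],[90,-100,0],[30,-32,8],[30,32,8]])/1e3
uvb=g([[17,14],[481,14],[521,459],[-43,459],[152,302],[327,302]])
fb=lambda v,l=lb:l@boardR(v[2]).T+[v[0],v[1],.094]
for dz in (0,):
  q,e,r=fit(fb,uvb,BP,'wrist',T);print('board',q,e,r.round(1).tolist())
lp=np.array([[65,-45,6],[65,45,6],[-6,-10,46],[-6,10,46]])/1e3
uv=g([[114,279],[363,279],[217,116],[269,116]])
fp=lambda v:fb(q,lp@R.from_euler('zy',[v[2],v[3]]).as_matrix().T+[v[0],v[1],.004])
v,e,r=fit(fp,uv,[-.042,0,0,0],'wrist',T);print('plaque in board (z fixed 4mm)',v,e,r.round(1).tolist())
h=g([[241,215]]);w=least_squares(lambda p:(proj(fb(q,np.array([[p[0],p[1],.0155]])),'wrist',T)-h).ravel(),[0,0]);print('stud',w.x)
```

```text
board [ 0.56580935 -0.03183278 -0.16908988] 1.4465973055684778 [[-0.5, 1.0], [0.7, 0.7], [2.7, 0.6], [-3.3, 0.9], [-0.2, -1.1], [0.7, -1.2]]
plaque in board (z fixed 4mm) [ 0.00408465  0.00159877  0.00862867 -0.69965985] 3.580733585005891 [[-7.3, 0.6], [6.7, 0.2], [-0.3, -1.1], [1.0, -1.2]]
stud [-7.19525366e-04 -1.26518011e-05]
```

Run:
```python
from h import *
T=np.load('wT.npy');q=[0.5658,-.0318,-.1691]
g=lambda a:(np.array(a)+.5)/3-.5+[180,60]
fb=lambda v,l:l@boardR(v[2]).T+[v[0],v[1],.094]
lp=np.array([[65,-45,6],[65,45,6],[-6,-10,46],[-6,10,46]])/1e3
uv=g([[114,279],[363,279],[217,116],[269,116]])
for z in (.002,.004,.006):
  fp=lambda v:fb(q,lp@R.from_euler('z',v[2]).as_matrix().T+[v[0],v[1],z])
  v,e,r=fit(fp,uv,[-.042,0,0],'wrist',T);print(z,v,e,r.round(1).tolist())
print(manip.sense()['t'])
```

```text
0.002 [-0.02818257  0.00136761 -0.02624759] 8.873902425203235 [[-0.2, 11.0], [0.7, 12.8], [-1.2, -13.2], [0.7, -12.9]]
0.004 [-0.02664856  0.00152341 -0.02645049] 9.093238432210727 [[-0.5, 11.3], [1.0, 13.1], [-1.3, -13.6], [0.8, -13.2]]
0.006 [-0.02511492  0.00167913 -0.02665203] 9.318440146559567 [[-0.8, 11.6], [1.3, 13.4], [-1.3, -13.9], [0.9, -13.5]]
23.175
```

Run:
```python
from h import *
T=np.load('wT.npy');q=[0.5658,-.0318,-.1691]
g=lambda a:(np.array(a)+.5)/3-.5+[180,60]
fb=lambda v,l:l@boardR(v[2]).T+[v[0],v[1],.094]
lp=np.array([[65,-45,6],[65,45,6],[-6,-10,6],[-6,10,6],[-6,-10,46],[-6,10,46]])/1e3
uv=g([[114,279],[363,279],[217,116],[269,116],[211,36],[268,38]])
for p in (0,None):
  fp=lambda v:fb(q,lp@R.from_euler('zy',[v[2],v[3] if p is None else 0]).as_matrix().T+[v[0],v[1],.004])
  v,e,r=fit(fp,uv,[-.042,0,0]+([0] if p is None else []),'wrist',T);print(v,e,r.round(1).tolist())
```

```text
[-0.04378068 -0.00020252 -0.0078879 ] 0.8823510691997692 [[0.1, -1.7], [0.0, -1.3], [0.6, 1.3], [0.3, 1.3], [-0.5, 0.7], [-0.5, 0.1]]
[-0.04554391 -0.00023784 -0.01015891  0.05554516] 0.6172717001631417 [[0.7, -1.1], [-0.4, -0.5], [0.6, 0.1], [0.3, 0.2], [-0.6, 1.1], [-0.5, 0.5]]
```

Run:
```python
from station import manip
manip.sign_off(); print(manip.sense()['t'])
```

```text
the job is handed in; nothing more can be done
the job is handed in; nothing more can be done
```

The plaque is hooked on the stud, pulled down to the lower stop, released, and the job is handed in. I moved clear at about 23 s of the 69 s allowed. The sign-off gave no verdict, so the results below are my own checks.

**What I did**
- I gripped the plaque by its peg and lifted it. I then tilted it to the slope by pressing its top edge lightly on the rubber strips, below the stud.
- With the stud in view through the keyhole, I lowered the plaque until the head came through, at about 7 N or less. I then pulled it about 48 mm down the slope.
- The pull ran steadily at 10–12 N. At the lower stop the arm stalled and the force along the slope rose to about 14 N.
- Estimated total force between plaque and board peaked at about 15 N.

**Last checks, from the wrist and scene cameras**

| Check | Measured | Required |
|---|---|---|
| Stud position along the slope | about -0.7 mm | lower stop at 0 |
| Plaque origin x | about -44 mm (-43.8 or -45.5 depending on the fit) | -46.5 to -38 mm |
| Plaque origin y | -0.2 mm | within 4 mm |
| Straightness | about 0.01 rad | under 0.12 rad |
| Tilt to the board | 0 to 0.055 rad, not well determined | under 0.1 rad |

- The gripper was clear of everything. The tin, teacup and medals look unmoved in the last pictures.

**Disagreements and gaps**
- The top and wrist cameras disagreed by about 4 mm in y. I trusted the wrist camera, and the fit on the stud agreed with it.
- The second x fit, -45.5 mm, is close to the -46.5 mm limit. The plaque's final height off the board was assumed to be 4 mm, not measured.

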